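Slide the punch case home between freshly painted rails

ROBOT

A 6-joint arm with a two-finger parallel gripper is mounted at the origin on the work surface. World frame = base frame: x ahead of the robot, y to its left, z up, the work surface at z = 0. Lengths are in m, angles in degrees, forces in N, time in s.
With the tool pointing down it reaches from about 0.4 to 0.825 m from the base axis. Payload 7 kg.
Tool frame: the origin (TCP) lies midway between the tips of the shut fingers; the grasp point (between the pads) lies 19 mm behind it; z points along the fingers, y is the line along which they close (so a half turn about z gives the same grasp; the last joint's range is limited). The gripper opens to 88 mm and grips with 3 to 60 N. Pads are 19 mm wide; open, the fingers measure 130 mm over their backs; the gripper's body (78 mm by 193 mm) begins 47 mm behind the grasp point.
Start: joints at [-48.123, 20.546, 0.682, 0, -70.136, -16.507], TCP at [0.289, -0.61, 0.227] pointing down, gripper open.
Joint ranges: [-176.03, 176.03], [-82.01, 121.73], [-58.28, 71.71], [-173.87, 95.51], [-174.79, -0.11], [-173.66, 173.66]. Speed limits (degrees/s): [136.94, 136.94, 172.46, 180, 180, 180].

INTERFACE

Orientations are given as [roll, pitch, yaw] about the fixed x, y, z axes, in that order (R = Rz(yaw) Ry(pitch) Rx(roll)).
In Python, from plant import telemetry, viewer, workorder gives the robot as it stands. The module is installed in compiled form; this text tells all that it offers.
- The arm moves only by the tool carry_out, never from a script. Its argument "rows" is a list of rows, each a list of 6 numbers: the shift along the tool's x, y, z in m, then the turn, a rotation vector about the tool's x, y, z in rad. In form: [[tx, ty, tz, ax, ay, az], ...]. A call has 1 to 8 rows; each row is the pose to reach, as a shift and turn from the pose commanded when the call began, along the tool's axes at that moment; what a row does not reach only later rows make up. A row lasts 1/8 s, in which the tool goes at most 62.5 mm and 10.7 degrees, less where a joint would pass 70% of its speed; a pose out of reach is approached as far as the arm can. A call with a gripper value outside its range is refused whole. "grip" is the gripper's target within -1 to 1 (fully open at 1, half-way at 0, shut at -1), set as the call begins (left out, the last holds). The fingers move at their own pace and stop on an object; the grip force is fixed at half the most. Time passes only in rows, so rows that repeat a pose let the fingers close. It gives the time, the measured TCP pose, the force, the opening and the grip force at its end, in the units of the state.
- telemetry.get_obs(): the state, without advancing time (a new reading comes with each control period).
- viewer.snapshot(name): name is "scene" or "side" or "wrist"; returns the picture (420x560x3 uint8, red, green, blue); there is no depth.
- viewer.camera_info(name): a dict with "intrinsics" (3x3 intrinsics, pixels), "extrinsics" (4x4, takes a point from camera to world coordinates); the wrist camera has in their place "tool_from_camera" (4x4, takes a point from camera to tool coordinates, whose origin is the TCP and whose axes are the flange's). Camera axes: x right, y down, z forward; pixel columns grow to the right and rows downward; lengths in m; the calibration is good to about 2 mm. A picture is of the moment at which its call begins: read the wrist's pose just before it. camera_info takes no time and is no camera call.
- workorder.close_job(): hands the job in; it is judged then, once.
The state is a dict: "clock": time; "joint_pos": joint angles; "qvel": joint speeds; "tau": joint torques, N m; "tool_pos": TCP position; "orientation": TCP orientation; "force": force on the tool from outside, world axes, zero at the start; "moment": the same for the moment, N m; "opening": finger opening in m; "gripper_force": force on a finger pad.
Only numpy, scipy, OpenCV 4.12 (cv2) and the standard library are available. Lean on these libraries where they do the work, as an engineer would, in place of code of your own. Each camera call takes 0.05 s, during which the arm holds its last target. There are 200 camera calls.

TASK

Push the wooden punch case across the bench into the lane between the two freshly painted red rails until its far end is fully home against the steel end stop, and leave it there, flat and straight in the lane. Neither the case nor the robot may touch either rail. Slide it steadily with the fingers, without flicking, lifting or tipping it, and leave the hammer, the jar and the tool pot where they are.

Things in the scene. Friction and masses are not known exactly. Their poses are not given: they have to be found in the camera images.
- case: Closed dark wooden case, its lid green with brass plate and corners, loose on the bench: 90 mm long (its x), 64 mm wide (its y), 52 mm high, about 0.25 to 0.5 kg. Origin: centre of its underside; z up. It starts just before the mouth of the lane, up to 40 mm off the lane's centre line and up to 0.35 rad askew. Its +x end is towards the lane.
- rack: Fixed lane; its floor is the bench. Origin: on the bench, middle of the open mouth, which faces the robot to within 0.3 rad; x runs down the lane away from the mouth, y left across it, z up. Between the rails 88 mm wide (inner faces at y = -44 and +44 mm). The steel end stop (22 thick, 112 wide, 30 mm high) has its face at x = 140 mm: the home case has its origin at x = 95 mm.
- lane_end (a point): Point on the bench at the middle of the end stop's face, where the case's far end comes to lie.
- rail_left: Red rail at the lane's left (+y): 142 mm long, 12 mm thick, 18 mm high, fixed to the rack. Origin: middle of its width at its mouth end, on the bench; x along it away from the mouth. Not to be touched.
- rail_right: Red rail at the lane's right (-y), as the left one. Not to be touched.
- hammer: Loose hammer, 200 mm long, lying along its x, beside the lane, at least 110 mm from its centre line. Origin on the bench under its middle. To be left alone.
- jar: Loose glass jar with a brass cap, 52 mm across, 60 mm high, standing beside the lane. Origin: centre of its underside. To be left alone.
- toolpot: Loose steel pot, 56 mm across and 55 mm high, with tool handles standing in it to 85 mm height, beside the lane. Origin: centre of its underside. To be left alone.
Things that resemble listed ones, but are neither listed nor needed, are in the scene too. Of the things that look like the case, the largest one is meant.

How it is judged:
By the outcome, as a careful person would: the job done as asked, in the order asked, and still so for the second after the job is handed in, with the robot touching nothing.
It also fails if it takes over 64 s, if anything falls off the work surface, if the arm or the gripper's body presses on something with over 40 N, if the wrist force passes 120 N, or if a joint passes its speed limit or range.

## Working session

There is one attempt and no reset: what is moved stays moved. The work goes in short steps, Python scripts to look and compute and a tool call to move; the robot and the scene stay as the last step left them, time stands still between calls to the robot, and variables do not carry over. Pictures are saved under pics/ and viewed, at most 10 in all, crops included, and the job is handed in when it is done.

Besides the shell and the picture viewer there is one more tool, called after "Request:" by a JSON object that holds its "method" and its "body". carry_out: Moves the arm, as the interface text tells. Its arguments: {"type":"object","properties":{"rows":{"type":"array"},"grip":{"type":"number"}},"required":["rows"]}

```bash
mkdir -p pics
cat > h.py <<'E'
import numpy as np, cv2
from plant import telemetry, viewer, workorder
def save(name,fn):
    im=viewer.snapshot(name); cv2.imwrite('pics/'+fn,im[:,:,::-1]); return im
def ray(cam,px,z):
    i=viewer.camera_info(cam);K=np.array(i['intrinsics']);E=np.array(i['extrinsics'])
    px=np.atleast_2d(px).astype(float)
    d=(np.linalg.inv(K)@np.c_[px,np.ones(len(px))].T).T@E[:3,:3].T
    o=E[:3,3]; return o+d*((z-o[2])/d[:,2])[:,None]
def proj(cam,P):
    i=viewer.camera_info(cam);K=np.array(i['intrinsics']);E=np.linalg.inv(np.array(i['extrinsics']))
    c=np.atleast_2d(P)@E[:3,:3].T+E[:3,3]; p=c@K.T; return p[:,:2]/p[:,2:]
E
python3 - <<'E'
from h import *
np.set_printoptions(precision=3,suppress=True)
print(telemetry.get_obs())
for n in('scene','side'):
    save(n,n+'1.png'); print(n,viewer.camera_info(n))
E
```

```text
{'clock': 0.0, 'joint_pos': array([-48.124,  20.591,   0.632,  -0.021, -70.134, -16.509]), 'qvel': array([-0.019, -0.062,  0.053, -0.058,  0.036, -0.023]), 'tau': array([  0.001, -58.272,  29.307,   6.998,   0.007,  -0.   ]), 'tool_pos': array([ 0.289, -0.609,  0.226]), 'orientation': array([ 179.905,   -0.008, -154.64 ]), 'force': array([ 0.534,  0.278, -0.207]), 'moment': array([-0.   ,  0.009,  0.037]), 'gripper_force': 0.0, 'opening': 0.08746356472328168}
scene {'intrinsics': array([[439.131,   0.   , 284.012],
       [  0.   , 439.131, 217.918],
       [  0.   ,   0.   ,   1.   ]]), 'extrinsics': array([[-0.408,  0.642, -0.649,  1.13 ],
       [ 0.913,  0.3  , -0.277,  0.287],
       [ 0.017, -0.706, -0.708,  0.686],
       [ 0.   ,  0.   ,  0.   ,  1.   ]])}
side {'intrinsics': array([[382.872,   0.   , 276.776],
       [  0.   , 382.872, 207.417],
       [  0.   ,   0.   ,   1.   ]]), 'extrinsics': array([[-0.992, -0.092,  0.092,  0.447],
       [-0.129,  0.627, -0.768,  0.588],
       [ 0.013, -0.773, -0.634,  0.488],
       [ 0.   ,  0.   ,  0.   ,  1.   ]])}
```

View pics/scene1.png

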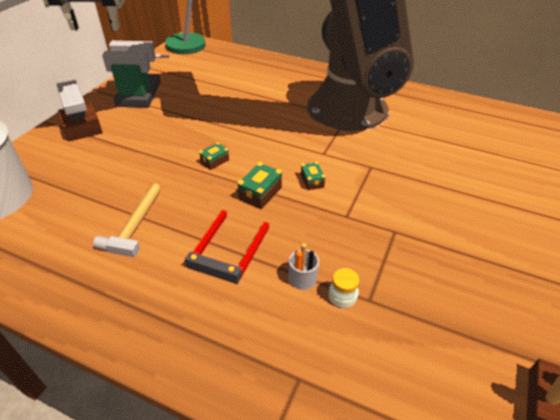

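View pics/side1.png

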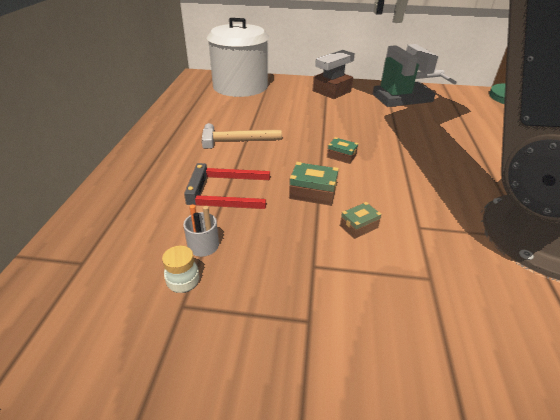

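Scene view: three green-lidded cases at (260,185), (214,154) and (313,175); the largest, at (260,185), sits before the mouth. The rails run from (223,213) and (266,226) to the stop at (213,267). The hammer is at (130,225), the pot at (303,268) and the jar at (344,287). In the side view the large case is at (314,182), with the small ones at (343,149) and (360,219).

```bash
cat >> h.py <<'E'
def masks(im):
    h=cv2.cvtColor(im,cv2.COLOR_RGB2HSV)
    g=cv2.inRange(h,(50,60,30),(95,255,255)); r=cv2.inRange(h,(0,190,90),(4,255,255))|cv2.inRange(h,(172,190,90),(180,255,255))
    return g,r
def blobs(m,amin):
    n,l,s,c=cv2.connectedComponentsWithStats(m)
    return [(l==i,s[i,4],c[i]) for i in range(1,n) if s[i,4]>=amin]
def rect(cam,m,z):
    ys,xs=np.nonzero(m); P=ray(cam,np.c_[xs,ys],z)[:,:2]
    (c,wh,a)=cv2.minAreaRect((P*1000).astype(np.float32)); return np.array(c),np.array(wh),a
E
python3 - <<'E'
from h import *
np.set_printoptions(precision=1,suppress=True)
crops=[]
for n,(x,y) in (('scene',(190,140)),('side',(180,130))):
    im=cv2.cvtColor(cv2.imread(f'pics/{n}1.png'),cv2.COLOR_BGR2RGB); g,r=masks(im)
    for m,a,c in blobs(cv2.morphologyEx(g,cv2.MORPH_CLOSE,np.ones((7,7))),60):
        print(n,'green',a,c,*rect(n,m,.052))
    for m,a,c in blobs(r,60): print(n,'red',a,c,*rect(n,m,.018))
    v=im.copy(); v[g>0]=v[g>0]//2+np.array([0,0,127],np.uint8); v[r>0]=v[r>0]//2+np.array([127,127,0],np.uint8)
    c=np.hstack([q[y:y+145,x:x+195] for q in (im,v)])
    crops.append(cv2.resize(c,None,fx=2.05,fy=2.05,interpolation=cv2.INTER_CUBIC))
cv2.imwrite('pics/crop.png',np.vstack(crops)[:,:,::-1])
E
```

```text
scene green 630 [185.1  42.7] [ -69.1 -603.9] [151.1 123.8] 31.48944664001465
scene green 950 [130.3  80. ] [ 208.3 -606.7] [217.   96.1] 46.076812744140625
scene green 252 [213.6 152.2] [ 417.4 -204.8] [46.  60.5] 68.02891540527344
scene green 227 [312.  172.3] [385.7  36.2] [61.9 41.1] 38.61457824707031
scene green 635 [259.6 180.6] [460.7 -60.1] [65.4 97.2] 84.04798126220703
scene red 321 [210.2 232.7] [616.5 -96. ] [126.9  15.8] 3.6592624187469482
scene red 349 [253.1 247. ] [616.7   2.6] [140.6  15.1] 3.4207406044006348
side green 834 [396.6  78.5] [ 209.6 -653.6] [328.4 107.2] 81.5477294921875
side green 224 [498.  92.] [ -55.4 -561.7] [150.1  37.5] 70.77513122558594
side green 291 [342.6 145.9] [ 392.5 -180. ] [54.6 57.4] 69.85680389404297
side green 738 [312.  176.3] [450.2 -51. ] [80.7 86.3] 83.67521667480469
```

View pics/crop.png

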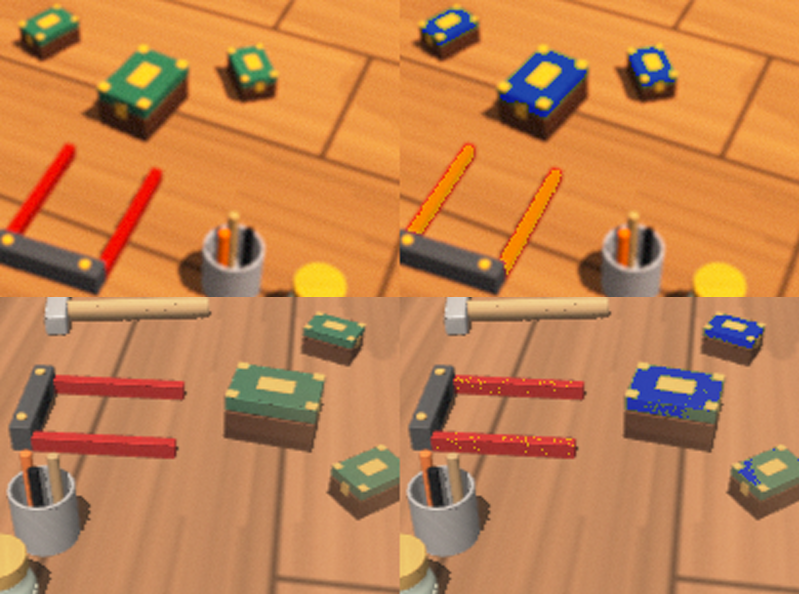

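The case at (260,185) in the scene view is the one meant: its lid measures about 65×97 mm, against about 41–46 mm × 60 mm for the two others. Next I bring the wrist camera over it for a precise measurement.

```bash
cat >> h.py <<'E'
from scipy.spatial.transform import Rotation as R
def delta(p,yaw):
    o=telemetry.get_obs(); R0=R.from_euler('xyz',o['orientation'],degrees=True); R1=R.from_euler('xyz',[180,0,yaw],degrees=True)
    return R0.inv().apply(np.array(p)-o['tool_pos']), (R0.inv()*R1).as_rotvec()
E
python3 - <<'E'
from h import *
np.set_printoptions(precision=4,suppress=True)
print(viewer.camera_info('wrist')); print(delta([.46,-.05,.24],-176.5)); print(telemetry.get_obs()['clock'])
E
```

```text
{'intrinsics': array([[362.4299,   0.    , 279.4124],
       [  0.    , 362.4299, 207.5122],
       [  0.    ,   0.    ,   1.    ]]), 'tool_from_camera': array([[-0.0017, -0.9606, -0.278 ,  0.0749],
       [ 1.    , -0.0016, -0.0006,  0.0008],
       [ 0.0001, -0.278 ,  0.9606, -0.1577],
       [ 0.    ,  0.    ,  0.    ,  1.    ]])}
(array([-0.3942,  0.4323, -0.0137]), array([ 0.0015, -0.0004,  0.3816]))
0.1
```

Request:
{"method": "carry_out", "body": {"rows": [[-0.035, 0.038, 0, 0, 0, 0], [-0.07, 0.077, 0, 0, 0, 0], [-0.105, 0.115, 0, 0, 0, 0], [-0.14, 0.154, 0, 0, 0, 0], [-0.175, 0.192, 0, 0, 0, 0], [-0.21, 0.23, 0, 0, 0, 0], [-0.245, 0.269, 0, 0, 0, 0], [-0.28, 0.307, 0, 0, 0, 0]], "grip": 1}}

```text
clock: 1.1
tool_pos: [0.4107, -0.2108, 0.2265]
orientation: [180.0, 0.0, -154.6]
force: [0.3, -0.3, 0.2]
opening: 0.0874
gripper_force: 0.0
```

Request:
{"method": "carry_out", "body": {"rows": [[-0.03, 0.033, -0.004, 0, 0, 0.09], [-0.06, 0.066, -0.008, 0, 0, 0.18], [-0.09, 0.099, -0.012, 0, 0, 0.28], [-0.114, 0.125, -0.014, 0, 0, 0.38], [-0.114, 0.125, -0.014, 0, 0, 0.38], [-0.114, 0.125, -0.014, 0, 0, 0.38]]}}

```text
clock: 1.85
tool_pos: [0.4597, -0.0508, 0.2403]
orientation: [-180.0, -0.0, -176.3]
force: [-0.9, -0.2, -0.0]
opening: 0.0875
gripper_force: 0.0
```

```bash
cat >> h.py <<'E'
def wshot(fn):
    o=telemetry.get_obs(); im=save('wrist',fn)
    i=viewer.camera_info('wrist'); T=np.eye(4);T[:3,:3]=R.from_euler('xyz',o['orientation'],degrees=True).as_matrix();T[:3,3]=o['tool_pos']
    E=T@np.array(i['tool_from_camera']); np.savez('pics/'+fn+'.npz',K=i['intrinsics'],E=E); return im
def wray(fn,px,z):
    d=np.load('pics/'+fn+'.npz');E=d['E'];px=np.atleast_2d(px).astype(float)
    r=(np.linalg.inv(d['K'])@np.c_[px,np.ones(len(px))].T).T@E[:3,:3].T
    return E[:3,3]+r*((z-E[2,3])/r[:,2])[:,None]
def wrect(fn,m,z):
    ys,xs=np.nonzero(m); P=wray(fn,np.c_[xs,ys],z)[:,:2]
    (c,wh,a)=cv2.minAreaRect((P*1000).astype(np.float32)); return np.array(c),np.array(wh),a
def wmeas(fn,im):
    g,r=masks(im)
    for m,a,c in blobs(cv2.morphologyEx(g,cv2.MORPH_CLOSE,np.ones((13,13))),300): print('green',a,c,*wrect(fn,m,.052))
    for m,a,c in blobs(r,200): print('red',a,c,*wrect(fn,m,.018))
E
python3 - <<'E'
from h import *
np.set_printoptions(precision=2,suppress=True)
im=wshot('w1.png'); wmeas('w1.png',im); o=telemetry.get_obs(); print(o['tool_pos'],o['orientation'],o['clock'])
E
```

```text
green 2385 [368.89  76.39] [357.61  24.44] [56.29 39.69] 39.07973098754883
green 2601 [108.18  95.27] [ 388.66 -212.27] [42.96 57.19] 68.26763153076172
green 3934 [269.45 168.85] [449.09 -62.99] [59.09 88.4 ] 82.82418823242188
red 333 [231.13 337.37] [662.63 -95.95] [46.67 12.91] 3.7202577590942383
red 291 [311.88 336.77] [655.76   1.5 ] [45.34 11.72] 2.745561122894287
[ 0.46 -0.05  0.24] [-180.     -0.04 -176.37] 1.9
```

View pics/w1.png

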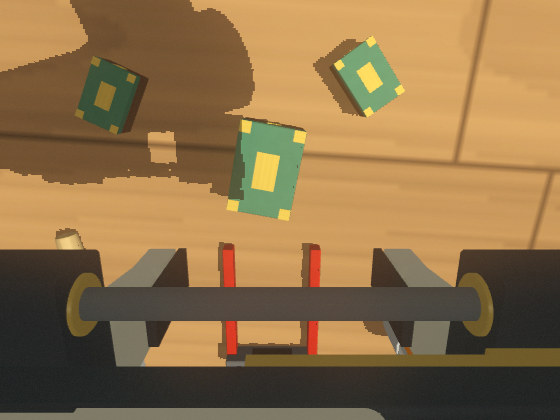

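The wrist view shows the case lid with corners near (247,120), (305,130), (289,220) and (228,210), and its plate at (265,172). Below it are the rails, with mouth ends at (228,245) and (315,245). The two small cases are at (110,95) and (368,77).

```bash
cat >> h.py <<'E'
def lid(im,c0,rad):
    h=cv2.cvtColor(im,cv2.COLOR_RGB2HSV)
    y=cv2.inRange(h,(19,140,110),(32,255,255)); g=cv2.inRange(h,(50,60,30),(95,255,255))
    z=np.zeros_like(g); cv2.circle(z,c0,rad,255,-1)
    return g&z,y&z
def cam(fn):
    if fn.startswith('w'): d=np.load('pics/'+fn+'.npz'); return d['K'],d['E']
    i=viewer.camera_info(fn); return np.array(i['intrinsics']),np.array(i['extrinsics'])
def tri(obs):
    P=[]; 
    for fn,_ in obs:
        K,E=cam(fn); P.append(K@np.linalg.inv(E)[:3])
    X=cv2.triangulatePoints(P[0],P[1],np.array(obs[0][1],float),np.array(obs[1][1],float)); return (X[:3]/X[3]).T
E
python3 - <<'E'
from h import *
np.set_printoptions(precision=4,suppress=True)
L={}
for fn,f,c,r in(('w1.png','w1.png',(266,170),62),('scene','scene1.png',(260,182),30),('side','side1.png',(314,178),33)):
    im=cv2.cvtColor(cv2.imread('pics/'+f),cv2.COLOR_BGR2RGB); g,y=lid(im,c,r)
    bl=[(int(a),np.round(q,1)) for m,a,q in blobs(y,4)]; print(fn,bl)
    P=max(bl,key=lambda b:b[0])[1]; L[fn]=P
    if fn[0]=='w':
        cs=[m for m,a,q in blobs(y,20)]
        m=(g|y); m=cv2.morphologyEx(m,cv2.MORPH_CLOSE,np.ones((5,5))); b=max(blobs(m,300),key=lambda b:b[1])
        print('lid',*wrect(fn,b[0],.052))
        for q,n in zip(bl,range(9)): print(wray(fn,q[1],.052))
    gr,rd=masks(im)
    if fn!='side':
        h=cv2.cvtColor(im,cv2.COLOR_RGB2HSV); rd=cv2.inRange(h,(0,200,80),(4,255,255))|cv2.inRange(h,(172,200,80),(180,255,255))
        for m,a,q in blobs(rd,80):
            ys,xs=np.nonzero(m); i=ys<ys.min()+3; print('rail',a,xs[i].mean(),ys.min())
print(tri([('w1.png',L['w1.png']),('scene',L['scene'])]),tri([('w1.png',L['w1.png']),('side',L['side'])]))
E
```

```text
w1.png [(139, array([244.6, 125.8])), (25, array([273.8, 123.4])), (136, array([299.4, 136.3])), (822, array([264.9, 171.3])), (126, array([232. , 205.2])), (121, array([283.8, 214.6]))]
lid [448.247 -64.691] [63.7838 91.9607] 82.88230895996094
[[ 0.4073 -0.086   0.052 ]]
[[ 0.4034 -0.059   0.052 ]]
[[ 0.4137 -0.0342  0.052 ]]
[[ 0.449  -0.0649  0.052 ]]
[[ 0.485  -0.0957  0.052 ]]
[[ 0.4915 -0.0438  0.052 ]]
rail 163 228.0 264
rail 131 314.45454545454544 264
rail 323 230.6551724137931 321
rail 277 312.72 321
scene [(20, array([259.5, 163.5])), (27, array([278.3, 170.7])), (124, array([259.7, 176.2])), (26, array([240.3, 181.8])), (30, array([260. , 190.1])), (5, array([250. , 192.4]))]
rail 319 223.0 211
rail 347 265.5 223
side []Traceback (most recent call last):
  File "<stdin>", line 7, in <module>
ValueError: max() iterable argument is empty
```

```bash
cat > m.py <<'E'
from h import *
def rails(fn,im):
    K,E=cam(fn); out=[]
    h=cv2.cvtColor(im,cv2.COLOR_RGB2HSV); rd=(cv2.inRange(h,(0,170,70),(6,255,255))|cv2.inRange(h,(172,170,70),(180,255,255)))
    f=(lambda p,z:wray(fn,p,z)) if fn[0]=='w' else (lambda p,z:ray(fn,p,z))
    for m,a,q in blobs(rd,80):
        ys,xs=np.nonzero(m); P=f(np.c_[xs,ys],.018)[:,:2]*1000
        b=np.arange(P[:,0].min()+2,P[:,0].max()-2,3); mid=[]
        for x in b:
            s=P[abs(P[:,0]-x)<3,1]; mid.append((x,(s.min()+s.max())/2,np.ptp(s)))
        mid=np.array(mid); k=np.polyfit(mid[:,0],mid[:,1],1)
        print(fn,'rail',a,q.round(),'x',P[:,0].min().round(1),P[:,0].max().round(1),'yaw',np.degrees(np.arctan(k[0])).round(2),'y@550,600,680',np.polyval(k,[550,600,680]).round(1),'w',np.median(mid[:,2]).round(1))
E
python3 - <<'E'
from m import *
np.set_printoptions(precision=4,suppress=True)
for fn,f in(('w1.png','w1.png'),('scene','scene1.png'),('side','side1.png')):
    rails(fn,cv2.cvtColor(cv2.imread('pics/'+f),cv2.COLOR_BGR2RGB))
A=[(244.6,125.8),(299.4,136.3),(264.9,171.3),(232,205.2),(283.8,214.6)]
B=[(259.5,163.5),(278.3,170.7),(259.7,176.2),(240.3,181.8),(260,190.1)]
# match by nearest reprojection at z=.052
for a in A:
    p=proj('scene',wray('w1.png',a,.052))[0]; b=min(B,key=lambda b:np.hypot(*(np.array(b)-p))); print(p,b,tri([('w1.png',a),('scene',b)]))
E
```

```text
w1.png rail 420 [228. 268.] x 545.0 593.2 yaw 3.29 y@550,600,680 [-103.  -100.1  -95.5] w 11.6
w1.png rail 379 [314. 268.] x 541.2 587.0 yaw 3.16 y@550,600,680 [-4.3 -1.6  2.8] w 11.6
w1.png rail 361 [231. 337.] x 639.0 686.3 yaw 3.16 y@550,600,680 [-102.3  -99.6  -95.2] w 12.2
w1.png rail 336 [312. 337.] x 632.9 678.6 yaw 3.68 y@550,600,680 [-5.3 -2.1  3.1] w 11.9
scene rail 381 [210. 233.] x 551.4 680.2 yaw 3.77 y@550,600,680 [-100.3  -97.   -91.7] w 16.3
scene rail 401 [253. 247.] x 544.7 688.6 yaw 4.27 y@550,600,680 [-2.4  1.4  7.4] w 15.0
side rail 555 [238. 174.] x 544.6 685.6 yaw 3.24 y@550,600,680 [-88.7 -85.9 -81.3] w 31.3
side rail 667 [231. 202.] x 539.1 680.1 yaw 3.25 y@550,600,680 [ 9.5 12.3 16.8] w 28.6
[259.867  162.8575] (259.5, 163.5) [[ 0.4076 -0.0866  0.0501]]
[278.9719 170.4512] (278.3, 170.7) [[ 0.4141 -0.035   0.0513]]
[260.064 175.734] (259.7, 176.2) [[ 0.4494 -0.0653  0.0508]]
[240.3791 181.348 ] (240.3, 181.8) [[ 0.4853 -0.0958  0.0509]]
[260.1011 189.7258] (260, 190.1) [[ 0.4918 -0.0438  0.0511]]
```

The lid height triangulates to 51 mm, which agrees with the text.
- **Case:** centre (0.449, -0.065), yaw -7.1°.
- **Lane:** mouth about (0.543, -0.054), yaw +3.3°.

The small misalignment first: I'll straddle the case and close on its sides.

Request:
{"method": "carry_out", "body": {"rows": [[0.011, -0.0135, 0.01, 0, 0, 0.09], [0.011, -0.0135, 0.05, 0, 0, 0.187], [0.011, -0.0135, 0.095, 0, 0, 0.187], [0.011, -0.0135, 0.135, 0, 0, 0.187], [0.011, -0.0135, 0.17, 0, 0, 0.187], [0.011, -0.0135, 0.195, 0, 0, 0.187], [0.011, -0.0135, 0.212, 0, 0, 0.187], [0.011, -0.0135, 0.212, 0, 0, 0.187]]}}

```text
clock: 2.9
tool_pos: [0.4487, -0.066, 0.0275]
orientation: [-179.9, -0.2, 172.8]
force: [-0.6, -0.2, 0.0]
opening: 0.0875
gripper_force: 0.0
```

Request:
{"method": "carry_out", "body": {"rows": [[0, 0, 0, 0, 0, 0], [0, 0, 0, 0, 0, 0]], "grip": 0.55}}

```text
clock: 3.15
tool_pos: [0.4506, -0.065, 0.0294]
orientation: [180.0, 0.1, 172.9]
force: [0.4, -1.0, -0.4]
opening: 0.0734
gripper_force: 0.0
```

Run:
```python
from h import *
np.set_printoptions(precision=4,suppress=True)
save('scene','scene2.png');save('side','side2.png')
a=cv2.imread('pics/scene2.png')[110:290,160:360];b=cv2.imread('pics/side2.png')[90:270,180:380]
cv2.imwrite('pics/c2.png',np.hstack([cv2.resize(q,None,fx=2,fy=2) for q in(a,b)]))
print(telemetry.get_obs())
```

```text
{'clock': 3.25, 'joint_pos': array([  16.7367,   13.581 ,  -40.6756,    0.0038,  -35.6587, -113.8552]), 'qvel': array([ 0.0844,  0.213 , -0.117 , -0.0099,  0.0709,  0.0291]), 'tau': array([ -0.0634, -37.3496,  18.135 ,   4.3037,  -0.0919,   0.0029]), 'tool_pos': array([ 0.4504, -0.0649,  0.0293]), 'orientation': array([179.9678,   0.0784, 172.8846]), 'force': array([-0.3425, -0.0379,  0.6403]), 'moment': array([-0.0001,  0.0241,  0.0104]), 'gripper_force': 0.0, 'opening': 0.06926622721006567}
```

View pics/c2.png

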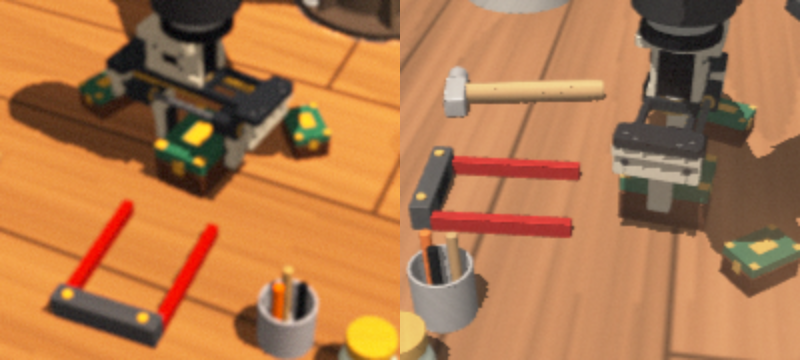

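The fingers straddle the case cleanly: lid at (190,145) in the left half of the picture, finger at (660,190) in the right half. I close lightly, then turn and slide it on the bench in line with the lane, stopping short of the mouth.

Request:
{"method": "carry_out", "body": {"rows": [[0, 0, 0, 0, 0, 0], [0, 0, 0, 0, 0, 0], [0, 0, 0, 0, 0, 0]], "grip": 0.42}}

```text
clock: 3.62
tool_pos: [0.4502, -0.0649, 0.029]
orientation: [-180.0, 0.0, 172.9]
force: [-1.0, -0.4, 6.5]
opening: 0.0635
gripper_force: 30.0
```

Request:
{"method": "carry_out", "body": {"rows": [[-0.0047, 0.0016, 0, 0, 0, -0.023], [-0.0094, 0.0031, 0, 0, 0, -0.046], [-0.0141, 0.0047, 0, 0, 0, -0.069], [-0.0188, 0.0062, 0, 0, 0, -0.091], [-0.0236, 0.0078, 0, 0, 0, -0.114], [-0.0283, 0.0094, 0, 0, 0, -0.137], [-0.033, 0.011, 0, 0, 0, -0.16], [-0.0377, 0.0125, 0, 0, 0, -0.182]]}}

```text
clock: 4.62
tool_pos: [0.4869, -0.058, 0.029]
orientation: [-179.9, -0.2, -176.7]
force: [-8.6, -1.8, 15.1]
opening: 0.0641
gripper_force: 30.0
```

Request:
{"method": "carry_out", "body": {"rows": [[0, 0, 0, 0, 0, 0], [0, 0, 0, 0, 0, 0], [0, 0, 0, 0, 0, 0], [0, 0, 0, 0, 0, 0]], "grip": 0.9}}

```text
clock: 5.12
tool_pos: [0.4889, -0.0571, 0.0285]
orientation: [-180.0, -0.0, -176.7]
force: [0.1, 0.7, 0.7]
opening: 0.0831
gripper_force: 0.0
```

Request:
{"method": "carry_out", "body": {"rows": [[0, 0, -0.025, 0, 0, 0], [0, 0, -0.06, 0, 0, 0], [0, 0, -0.11, 0, 0, 0], [0, 0, -0.165, 0, 0, 0], [0, 0, -0.21, 0, 0, 0], [0, 0, -0.21, 0, 0, 0], [0, 0, -0.21, 0, 0, 0]], "grip": 0.9}}

```text
clock: 6.0
tool_pos: [0.4885, -0.0571, 0.2381]
orientation: [180.0, -0.0, -176.7]
force: [0.2, -0.3, -0.1]
opening: 0.0835
gripper_force: 0.0
```

```bash
cat >> m.py <<'E'
def case(fn,im):
    h=cv2.cvtColor(im,cv2.COLOR_RGB2HSV)
    y=cv2.inRange(h,(19,140,90),(32,255,255)); g=cv2.inRange(h,(50,60,25),(95,255,255))
    m=cv2.morphologyEx(g|y,cv2.MORPH_CLOSE,np.ones((5,5)))
    m,a,q=max([b for b in blobs(m,300) if b[2][1]<300],key=lambda b:b[1]); print('lid',a,q,*wrect(fn,m,.052))
    for n,A,c in blobs(y&(m.astype(np.uint8)*255),20): print(A,c.round(1),wray(fn,c,.052)[0,:2].round(4))
E
python3 - <<'E'
from m import *
im=wshot('w2.png'); case('w2.png',im); rails('w2.png',im); o=telemetry.get_obs(); print(o['tool_pos'],o['orientation'],o['clock'])
E
```

```text
lid 5895 [278.60220526 178.89211196] [485.28851318 -57.76966476] [91.46585083 63.76671982] 3.222860336303711
30 [278.5 132.5] [ 0.4401 -0.0599]
135 [250.4 140.9] [ 0.4493 -0.0858]
128 [306.2 140.9] [ 0.4463 -0.0335]
793 [278.5 181.5] [ 0.4865 -0.0573]
117 [252.2 220.3] [ 0.5275 -0.0813]
120 [305. 220.] [ 0.5242 -0.0287]
w2.png rail 669 [235. 257.] x 545.0 620.0 yaw 3.51 y@550,600,680 [-103.1 -100.   -95.1] w 11.6
w2.png rail 624 [322. 257.] x 541.8 614.6 yaw 2.43 y@550,600,680 [-3.9 -1.7  1.7] w 11.4
w2.png rail 160 [238. 328.] x 665.6 685.6 yaw 1.29 y@550,600,680 [-98.5 -97.3 -95.5] w 12.1
w2.png rail 156 [320. 328.] x 660.2 680.1 yaw 2.97 y@550,600,680 [-3.7 -1.1  3. ] w 12.3
[ 0.48821405 -0.05718857  0.23753382] [ 1.79996810e+02 -9.07288476e-02 -1.76695324e+02] 6.05
```

View pics/w2.png

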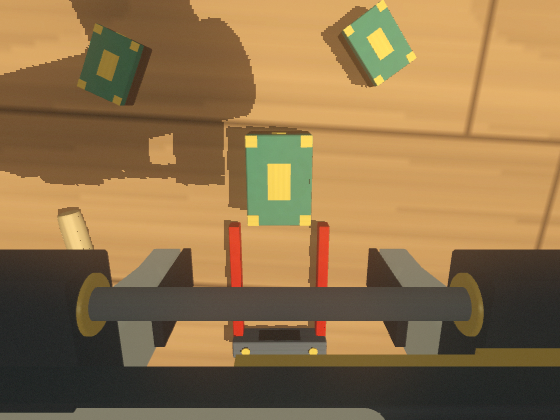

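The case (lid centre (279,180)) is now straight at yaw 3.4°, within 0.3 mm of the lane's centre line and clear of the rail ends at (235,222) and (322,224). I'll go behind it with the fingers part-closed, so that they push as two contact points.

Request:
{"method": "carry_out", "body": {"rows": [[0.036, 0, 0, 0, 0, 0], [0.073, 0, 0, 0, 0, 0], [0.073, 0, 0.055, 0, 0, 0], [0.073, 0, 0.105, 0, 0, 0], [0.073, 0, 0.15, 0, 0, 0], [0.073, 0, 0.185, 0, 0, 0], [0.073, 0, 0.208, 0, 0, 0], [0.073, 0, 0.208, 0, 0, 0]], "grip": -0.25}}

```text
clock: 7.05
tool_pos: [0.4137, -0.0621, 0.0284]
orientation: [-179.9, -0.4, -176.7]
force: [0.7, -0.3, 1.0]
opening: 0.0331
gripper_force: 0.0
```

Request:
{"method": "carry_out", "body": {"rows": [[0, 0, 0, 0, 0, 0], [-0.003, 0, 0, 0, 0, 0], [-0.006, 0, 0, 0, 0, 0], [-0.009, 0, 0, 0, 0, 0], [-0.012, 0, 0, 0, 0, 0], [-0.015, 0, 0, 0, 0, 0], [-0.018, 0, 0, 0, 0, 0], [-0.021, 0, 0, 0, 0, 0]]}}

```text
clock: 8.05
tool_pos: [0.4366, -0.0603, 0.0303]
orientation: [-180.0, -0.1, -176.7]
force: [-1.8, -0.2, -1.3]
opening: 0.0329
gripper_force: 0.6
```

Request:
{"method": "carry_out", "body": {"rows": [[-0.005, 0, 0, 0, 0, 0], [-0.01, 0, 0, 0, 0, 0], [-0.015, 0, 0, 0, 0, 0], [-0.02, 0, 0, 0, 0, 0], [-0.025, 0, 0, 0, 0, 0], [-0.03, 0, 0, 0, 0, 0], [-0.035, 0, 0, 0, 0, 0], [-0.035, 0, 0, 0, 0, 0]]}}

```text
clock: 9.05
tool_pos: [0.4728, -0.058, 0.0307]
orientation: [180.0, 0.1, -176.7]
force: [0.4, 1.0, -0.1]
opening: 0.0328
gripper_force: 0.0
```

Run:
```python
from m import *
a=save('scene','scene3.png');b=save('side','side3.png')
g=[q[100:290,160:360] if i==0 else q[90:280,180:380] for i,q in enumerate((a,b))]
cv2.imwrite('pics/c3.png',np.hstack([cv2.resize(q,None,fx=2,fy=2) for q in g])[:,:,::-1])
o=telemetry.get_obs(); print(o['tool_pos'],o['orientation'],o['force'],o['clock'])
```

```text
[ 0.47236552 -0.0580729   0.03070133] [ 1.79996309e+02  4.22112985e-02 -1.76679288e+02] [-0.55194838  0.07512484  0.95831797] 9.15
```

View pics/c3.png

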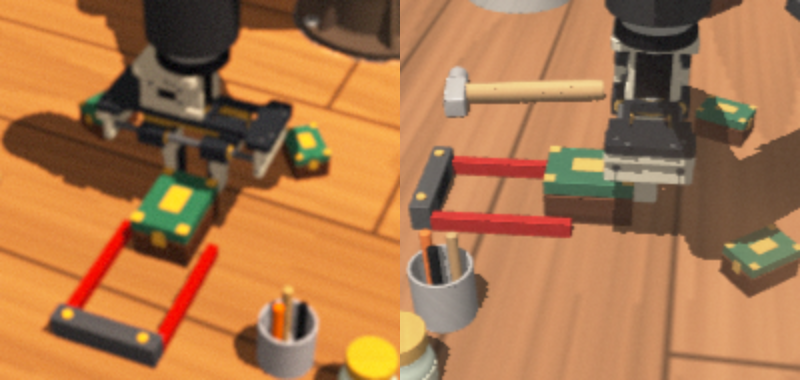

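The case (lid centre (175,205) in the left half) is entering the mouth squarely, with the fingers behind it and clear. Next a numeric check in the scene camera.

```bash
cat >> m.py <<'E'
def scheck(im,c0,rad=30):
    g,y=lid(im,c0,rad); 
    for m,a,c in blobs(y,8): print(a,c.round(1),ray('scene',c,.052)[0,:2].round(4))
    m=cv2.morphologyEx(g|y,cv2.MORPH_CLOSE,np.ones((5,5))); m=max(blobs(m,200),key=lambda b:b[1])[0]; print('lid',*rect('scene',m,.052))
    rails('scene',im)
E
python3 - <<'E'
from m import *
scheck(cv2.imread('pics/scene3.png')[:,:,::-1].copy(),(248,200),30)
E
```

```text
148 [247.3 199. ] [ 0.5298 -0.0552]
33 [228.1 207.6] [ 0.5701 -0.0792]
35 [251.1 214.5] [ 0.5682 -0.0265]
11 [239.5 217.2] [ 0.585  -0.0445]
lid [538.35992432 -51.43151093] [103.4405365   69.86538696] 0.8732560873031616
scene rail 381 [210. 233.] x 551.4 681.0 yaw 3.51 y@550,600,680 [-99.8 -96.7 -91.8] w 16.4
scene rail 397 [253. 247.] x 545.6 688.6 yaw 4.28 y@550,600,680 [-2.3  1.4  7.4] w 15.1
```

Request:
{"method": "carry_out", "body": {"rows": [[-0.005, 0, 0, 0, 0, 0], [-0.01, 0, 0, 0, 0, 0], [-0.015, 0, 0, 0, 0, 0], [-0.02, 0, 0, 0, 0, 0], [-0.025, 0, 0, 0, 0, 0], [-0.03, 0, 0, 0, 0, 0], [-0.035, 0, 0, 0, 0, 0], [-0.04, 0, 0, 0, 0, 0]]}}

```text
clock: 10.15
tool_pos: [0.5123, -0.0558, 0.0305]
orientation: [-180.0, 0.0, -176.7]
force: [-2.4, -0.1, 1.6]
opening: 0.0329
gripper_force: 1.1
```

Run:
```python
from m import *
scheck(save('scene','scene4.png'),(238,217),32); o=telemetry.get_obs(); print(o['tool_pos'],o['orientation'],o['force'])
```

```text
161 [239.5 210.9] [ 0.5688 -0.053 ]
32 [220.1 220.3] [ 0.6094 -0.0756]
37 [243.1 227.2] [ 0.6069 -0.0245]
11 [230.7 229.2] [ 0.622  -0.0442]
lid [578.55682373 -49.01857758] [108.42536926  68.61826324] 2.9445016384124756
scene rail 279 [206. 238.] x 585.3 681.0 yaw 5.46 y@550,600,680 [-103.1  -98.4  -90.7] w 16.8
scene rail 407 [253. 246.] x 543.9 686.5 yaw 4.32 y@550,600,680 [-2.5  1.3  7.4] w 15.3
[ 0.51310859 -0.0556775   0.03059973] [-1.79998464e+02  4.73298490e-02 -1.76669714e+02] [-0.00420246 -1.14334481 -0.09035449]
```

Request:
{"method": "carry_out", "body": {"rows": [[-0.005, 0, 0, 0, 0, 0], [-0.01, 0, 0, 0, 0, 0], [-0.015, 0, 0, 0, 0, 0], [-0.02, 0, 0, 0, 0, 0], [-0.025, 0, 0, 0, 0, 0], [-0.03, 0, 0, 0, 0, 0], [-0.035, 0, 0, 0, 0, 0], [-0.04, 0, 0, 0, 0, 0]]}}

```text
clock: 11.2
tool_pos: [0.5521, -0.0535, 0.0305]
orientation: [180.0, -0.0, -176.7]
force: [-0.9, 0.5, -1.1]
opening: 0.0329
gripper_force: 0.6
```

Request:
{"method": "carry_out", "body": {"rows": [[-0.003, 0, 0, 0, 0, 0], [-0.006, 0, 0, 0, 0, 0], [-0.009, 0, 0, 0, 0, 0], [-0.012, 0, 0, 0, 0, 0], [-0.015, 0, 0, 0, 0, 0], [-0.018, 0, 0, 0, 0, 0], [-0.02, 0, 0, 0, 0, 0], [-0.022, 0, 0, 0, 0, 0]]}}

```text
clock: 12.2
tool_pos: [0.5738, -0.0523, 0.0306]
orientation: [-180.0, -0.0, -176.7]
force: [-1.4, -0.1, 0.4]
opening: 0.0326
gripper_force: 0.9
```

Run:
```python
from m import *
scheck(save('scene','scene5.png'),(225,235),36); o=telemetry.get_obs(); print(o['tool_pos'],o['orientation'],o['force'])
```

```text
8 [246.5 222.5] [ 0.5924 -0.0245]
182 [226.3 231.1] [ 0.6303 -0.0495]
33 [205.5 241.3] [ 0.6707 -0.0724]
45 [229.5 248.9] [ 0.6682 -0.0212]
11 [217.2 251.3] [ 0.6831 -0.0394]
17 [231.1 268.4] [0.7081 0.0043]
lid [638.51293945 -45.60448837] [104.64510345  68.2467041 ] 1.9561986923217773
scene rail 141 [205. 238.] x 556.9 680.2 yaw 6.57 y@550,600,680 [-109.7 -104.   -94.8] w 3.6
scene rail 409 [253. 246.] x 542.1 688.6 yaw 4.2 y@550,600,680 [-2.4  1.3  7.2] w 15.4
[ 0.57420737 -0.05221178  0.03059215] [-1.79998178e+02  1.74891259e-02 -1.76682697e+02] [ 0.27949836  0.23264531 -0.37266621]
```

Request:
{"method": "carry_out", "body": {"rows": [[-0.001, 0, 0, 0, 0, 0], [-0.002, 0, 0, 0, 0, 0], [-0.003, 0, 0, 0, 0, 0], [-0.004, 0, 0, 0, 0, 0], [-0.005, 0, 0, 0, 0, 0], [-0.006, 0, 0, 0, 0, 0], [-0.0065, 0, 0, 0, 0, 0], [-0.007, 0, 0, 0, 0, 0]]}}

```text
clock: 13.25
tool_pos: [0.5808, -0.0519, 0.0306]
orientation: [180.0, -0.0, -176.7]
force: [-2.7, -0.5, 1.1]
opening: 0.0331
gripper_force: 1.1
```

Request:
{"method": "carry_out", "body": {"rows": [[-0.0007, 0, 0, 0, 0, 0], [-0.0014, 0, 0, 0, 0, 0], [-0.002, 0, 0, 0, 0, 0]]}}

```text
clock: 13.62
tool_pos: [0.5828, -0.0517, 0.0306]
orientation: [180.0, 0.0, -176.7]
force: [-3.5, 1.2, 0.8]
opening: 0.0327
gripper_force: 1.2
```

Request:
{"method": "carry_out", "body": {"rows": [[-0.0007, 0, 0, 0, 0, 0], [-0.0014, 0, 0, 0, 0, 0], [-0.002, 0, 0, 0, 0, 0]]}}

```text
clock: 14.0
tool_pos: [0.5832, -0.0518, 0.0304]
orientation: [-180.0, -0.2, -176.7]
force: [-9.0, 0.7, 6.5]
opening: 0.0328
gripper_force: 4.2
```

Request:
{"method": "carry_out", "body": {"rows": [[-0.0005, 0, 0, 0, 0, 0], [-0.001, 0, 0, 0, 0, 0]]}}

```text
clock: 14.25
tool_pos: [0.5831, -0.0519, 0.0302]
orientation: [-180.0, -0.3, -176.7]
force: [-11.4, 1.5, 8.1]
opening: 0.0329
gripper_force: 5.5
```

The force rose to 11 N and the TCP stalled at x = 0.583, so the case is seated on the stop. I back away gently, rise, and look.

Request:
{"method": "carry_out", "body": {"rows": [[0.002, 0, 0, 0, 0, 0], [0.004, 0, 0, 0, 0, 0], [0.008, 0, 0, 0, 0, 0], [0.016, 0, 0, 0, 0, 0], [0.026, 0, 0, 0, 0, 0], [0.036, 0, 0, 0, 0, 0], [0.036, 0, -0.03, 0, 0, 0], [0.036, 0, -0.08, 0, 0, 0]]}}

```text
clock: 15.25
tool_pos: [0.5479, -0.0539, 0.11]
orientation: [-180.0, -0.2, -176.7]
force: [1.4, 0.3, 0.8]
opening: 0.0331
gripper_force: 0.0
```

Request:
{"method": "carry_out", "body": {"rows": [[0, 0, -0.05, 0, 0, 0], [-0.03, 0, -0.1, 0, 0, 0], [-0.08, 0, -0.13, 0, 0, 0], [-0.1, 0, -0.13, 0, 0, 0], [-0.1, 0, -0.13, 0, 0, 0], [-0.1, 0, -0.13, 0, 0, 0]]}}

```text
clock: 16.0
tool_pos: [0.6485, -0.0479, 0.2399]
orientation: [-180.0, -0.1, -176.7]
force: [-0.8, 0.1, 0.4]
opening: 0.033
gripper_force: 0.0
```

Run:
```python
from m import *
im=wshot('w3.png'); case('w3.png',im); rails('w3.png',im)
b=save('side','side6.png')
cv2.imwrite('pics/c6.png',np.hstack([cv2.resize(im,(440,330)),cv2.resize(b[110:260,180:340],(352,330))])[:,:,::-1])
o=telemetry.get_obs(); print(o['tool_pos'],o['orientation'],o['clock'])
```

```text
lid 5666 [279.50264737 172.31609601] [637.61126709 -48.59766769] [90.79070282 63.05316925] 3.2144081592559814
28 [278.5 124.5] [ 0.5928 -0.0513]
134 [250.9 132.4] [ 0.6015 -0.0767]
27 [306.3 127.9] [ 0.5944 -0.0252]
23 [305.1 132.5] [ 0.5986 -0.026 ]
719 [278.1 174. ] [ 0.6394 -0.0491]
103 [305.1 212.4] [ 0.6766 -0.0201]
104 [252.6 212.6] [ 0.6798 -0.0723]
w3.png rail 1223 [230. 128.] x 547.7 685.3 yaw 2.17 y@550,600,680 [-102.4 -100.5  -97.4] w 10.5
w3.png rail 1316 [327. 137.] x 542.1 680.4 yaw 3.47 y@550,600,680 [-3.7 -0.7  4.2] w 9.9
[ 0.64865512 -0.04794291  0.24047386] [-1.79998503e+02 -3.12620669e-02 -1.76683403e+02] 16.1
```

View pics/c6.png

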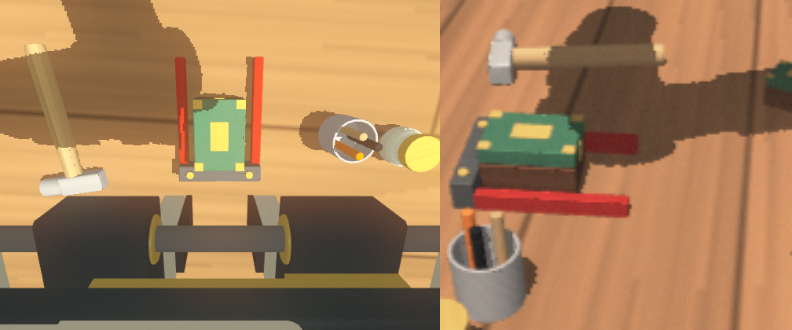

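The case (lid centre (220,135) in the left half) sits straight against the stop at (220,172), centred between the rails. The measured origin (0.639, -0.049) matches home to within 1 mm, and the other objects are undisturbed.

```bash
python3 -c "
from plant import workorder; print(workorder.close_job())"
```

```text
the job is handed in; nothing more can be done
None
```

The case is home against the end stop, flat and straight in the lane, and no contact with the rails or the other things showed in the pictures; before the push I briefly gripped its sides to line it up on the bench, and the job was handed in at about 16 s.

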